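# Turn a magnetic stirrer up by four clicks and start it

### The job

The paste on the magnetic stirrer is to be stirred faster: with a fingertip in the well of the large flat speed dial, turn the dial clockwise exactly four clicks from where it stands, never running past the fourth, and leave it resting in that click. Then push the round start button beside the dial fully in with a fingertip and let it spring back. Everything is done by touch alone: lift nothing, keep the small heat knob at off, and leave the jar on the plate and the things round the stirrer where they stand.

Things in the scene. Friction and masses are not known exactly. Their poses are not given: they have to be found in the camera images.
- stirrer: Magnetic stirrer, fixed white housing, 250 (x) x 210 (y) mm. Origin: middle of its footprint on the bench; x from the controls (robot side) to the plate, z up. Head: x from -5 to 125 mm, 87 mm high; round white plate on it, 113 mm across, top at z 96, middle at x 64 mm. Control panel in front, sloping 15 degrees down to the robot, z 46 to 78 mm; from left: speed dial, start button, heat knob.
- dial_centre (a point): Point on the speed dial's axis at the level of the panel's face (stirrer x -65, y 50, z 62 mm). Axes are the panel's: x up the slope (away from the robot), y left, z out of the face (15 degrees from vertical, towards the robot). The dial is a metal disc, 100 mm across, sunk in the panel, its top 3 mm above the face.
- dial_well (a point): Middle of the dial's round dark finger well, at the level of the panel's face; goes round dial_centre on a 24 mm radius. The well is 46 mm across at its mouth, 42 mm at its floor and 14 mm deep (floor 11 mm below the panel's face): shut fingers of 29 x 22 mm fit in with about 5 mm of play each way.
- dial_mark (a point): Dark stroke on the dial's rim, 48 mm from its axis and 3 mm above the panel's face, straight out from the well; it points at strokes on the panel, one per click.
- dial (a joint): Dial angle, rad, growing clockwise seen from above (faster); the well lies at 2.094 minus this from dial_centre's x towards y. Click stops each 0.419 from 0 (end stop) to 4.19 (end stop); it starts in one of the first four. Crests lie midway: the push rises to some 5 N, then the dial snaps on into the next stop; let go, it falls into the nearest.
- start_top (a point): Middle of the top of the start button, a grey round button of 25 mm diameter in a steel ring, to the right of the dial; its top stands 8 mm above the panel's face. Its axes are the panel's; it is pushed along -z.
- start (a joint): Travel of the start button, m: 0 out, 0.005 fully in. It moves at about 2 N and needs about 5 N to go fully in, and springs back.
- heat_top (a point): Middle of the top of the heat knob, a small black fluted knob, 31 mm across its skirt and 17 mm tall, at the right of the panel. To be left alone.
- heat (a joint): Turning angle of the heat knob, rad; 0 = off.
- paste_jar: Glass jar of white paste with a pale lid, 62 mm across and 62 mm tall, standing loose on the stirrer's plate. Origin: middle of its foot.
- spool_dark: Bystander: wooden spool with dark brown thread, 33 mm across, 40 mm tall, standing to the left of the stirrer. Origin: middle of its underside.
- spool_pale: Bystander: wooden spool with pale thread, 33 mm across, 40 mm tall, standing to the left of the stirrer. Origin: middle of its underside.
- loupe: Bystander: folded black linen loupe, 42 x 42 x 10 mm, lying to the left of the stirrer. Origin: middle of its underside.
- pumice: Bystander: grey smoothing stone, 31 (x) x 68 (y) x 24 (z) mm, to the right of the stirrer. Origin: middle of its underside.
- pigment_jar: Bystander: small glass jar with a grey lid, 56 mm across, 54 mm tall, to the right of the stirrer. Origin: middle of its underside.
- swab_jar: Bystander: open glass jar, 59 mm across and 86 mm tall, with a brush leaning out of it to 162 mm, to the right of the stirrer. Origin: middle of its underside.

How it is judged:
By the outcome, as a careful person would: the job done as asked, in the order asked, and still so for the second after the job is handed in, with the robot touching nothing.
It also fails if it takes over 58 s, if anything falls off the work surface, if the arm or the gripper's body presses on something with over 40 N, if the wrist force passes 120 N, or if a joint passes its speed limit or range.

### The arm

A 6-joint arm with a two-finger parallel gripper is mounted at the origin on the work surface; the furniture and walls round the work are solid. World frame = base frame: x ahead of the robot, y to its left, z up, the work surface at z = 0. Lengths are in m, angles in rad, forces in N, time in s.
With the tool pointing down it reaches from about 0.3 to 0.875 m from the base axis. Payload 6.4 kg.
Tool frame: the origin (TCP) lies midway between the tips of the shut fingers; the grasp point (between the pads) lies 19 mm behind it; z points along the fingers, y is the line along which they close (so a half turn about z gives the same grasp; the last joint's range is limited). The gripper opens to 85 mm and grips with 20 to 120 N. Pads are 22 mm wide; open, the fingers measure 114 mm over their backs; the gripper's body (76 mm by 85 mm) begins 54 mm behind the grasp point. The pads swing forward as they close: fully open they stand 13 mm farther back than shut.
Start: joints at [1.048, 0.181, 1.607, -0, 1.354, -0.206], TCP at [0.179, 0.546, 0.231] pointing down, gripper open.
Joint ranges: [-2.99, 2.99], [-0.89, 2.07], [0.3, 2.58], [-1.14, 4.28], [0, 2.63], [-3.12, 3.12]. Speed limits (rad/s): [2.57, 2.57, 3.01, 3.14, 3.14, 3.14].

### API

Orientations are given as a unit quaternion [w, x, y, z].
In Python, from rig import ctrl gives the robot as it stands. The module is installed in compiled form; this text tells all that it offers.
- The arm moves only by the tool servo_tool, never from a script. Its argument "moves" is a list of rows, each a list of 3 entries, a list of its own where there are three numbers: the opening, from 0 (shut) to 1 (fully open), then the shift along the tool's x, y, z in units of 25 mm (1.0 is 25 mm), then the turn, a rotation vector about the tool's x, y, z in units of 6 degrees (1.0 is 6 degrees). In form: [[claw, [tx, ty, tz], [rx, ry, rz]], ...]. A call has 1 to 5 rows; each row is the pose to reach, as a shift and turn from the pose commanded when the call began, along the tool's axes at that moment; what a row does not reach only later rows make up. A row lasts 1/12 s, in which the tool goes at most 41.7 mm and 7.16 degrees, less where a joint would pass 70% of its speed; a pose out of reach is approached as far as the arm can. A call with a gripper value outside its range is refused whole. The fingers move at their own pace and stop on an object; "newtons" is the grip in N (left out, the last holds). Time passes only in rows, so rows that repeat a pose let the fingers close. It gives the time, the measured TCP pose, the force, the opening and the grip force at its end, in the units of the state.
- ctrl.get_obs(): the state, without advancing time (a new reading comes with each control period).
- ctrl.capture(name): name is "scene" or "top" or "wrist"; returns (picture, depth): 384x512x3 uint8, red, green, blue; 384x512 float32, m along the optical axis (not along the pixel's ray), 0 where there is no reading.
- ctrl.camera_params(name): a dict with "intrinsics" (3x3 intrinsics, pixels), "R" (3x3) and "t" (3): a world point X has camera coordinates R X + t; the wrist camera has in their place "T_tool_cam" (4x4, takes a point from camera to tool coordinates, whose origin is the TCP and whose axes are the flange's). Camera axes: x right, y down, z forward; pixel columns grow to the right and rows downward; lengths in m; the calibration is good to about 2 mm. A picture is of the moment at which its call begins: read the wrist's pose just before it. camera_params takes no time and is no camera call.
- ctrl.sign_off(): hands the job in; it is judged then, once.
The state is a dict: "time": time; "joints": joint angles; "qvel": joint speeds; "tau": joint torques, N m; "tcp_pos": TCP position; "tool_rot": TCP orientation; "wrist_force": force on the tool from outside, world axes, zero at the start; "ft_torque": the same for the moment, N m; "opening": opening from 0.0 (shut) to 1.0 (fully open); "finger_force": force on a finger pad.
Only numpy, scipy, OpenCV 4.12 (cv2) and the standard library are available. Lean on these libraries where they do the work, as an engineer would, in place of code of your own. Each camera call takes 0.05 s, during which the arm holds its last target. There are 200 camera calls.

## Working session

There is one attempt and no reset: what is moved stays moved. The work goes in short steps, Python scripts to look and compute and a tool call to move; the robot and the scene stay as the last step left them, time stands still between calls to the robot, and variables do not carry over. Pictures are saved under pics/ and viewed, at most 10 in all, crops included, and the job is handed in when it is done.

Besides the shell and the picture viewer there is one more tool, called after "Request:" as name(argument=value, ...), one argument or row to a line, values as JSON. servo_tool: Moves the arm, as the interface text tells. Its arguments: {"type":"object","properties":{"moves":{"type":"array"},"newtons":{"type":"number"}},"required":["moves"]}

```bash
mkdir -p pics; python3 - <<'E'
from rig import ctrl
import cv2,numpy as np
for n in("scene","top"):
    p,d=ctrl.capture(n); cv2.imwrite(f"pics/{n}0.png",p[:,:,::-1]); np.savez(f"{n}0.npz",p=p,d=d)
    c=ctrl.camera_params(n); print(n,{k:np.round(v,4).tolist() for k,v in c.items()})
print(ctrl.camera_params("wrist"));o=ctrl.get_obs();print(o)
a=cv2.imread("pics/top0.png")
cv2.imwrite("pics/top0b.png",cv2.resize(a,(800,600),interpolation=cv2.INTER_CUBIC))
E
```

```text
scene {'intrinsics': [[493.8796, 0.0, 261.5728], [0.0, 493.8796, 189.2705], [0.0, 0.0, 1.0]], 'R': [[-0.9999, -0.0076, -0.0119], [0.0009, 0.8094, -0.5872], [0.0141, -0.5872, -0.8093]], 't': [0.5706, 0.0508, 0.943]}
top {'intrinsics': [[353.4958, 0.0, 250.9706], [0.0, 353.4958, 188.334], [0.0, 0.0, 1.0]], 'R': [[0.029, -0.9996, -0.0045], [-0.999, -0.0288, -0.0348], [0.0347, 0.0055, -0.9994]], 't': [-0.0097, 0.5575, 0.921]}
{'intrinsics': array([[331.46304072,   0.        , 253.6915533 ],
       [  0.        , 331.46304072, 196.65227494],
       [  0.        ,   0.        ,   1.        ]]), 'T_tool_cam': array([[ 3.95849510e-04, -9.46519272e-01, -3.22647038e-01,
         8.34048649e-02],
       [ 9.99999642e-01,  1.33286362e-04,  8.35870864e-04,
        -3.15940896e-04],
       [-7.48163431e-04, -3.22647253e-01,  9.46518986e-01,
        -1.42862154e-01],
       [ 0.00000000e+00,  0.00000000e+00,  0.00000000e+00,
         1.00000000e+00]])}
{'time': 0.1, 'joints': array([ 1.04769625e+00,  1.81480251e-01,  1.60792794e+00,  1.55326186e-05,
        1.35382270e+00, -2.06288598e-01]), 'qvel': array([-1.90743165e-03, -2.60699110e-03, -3.82698120e-03,  4.93084661e-04,
        2.53474278e-03, -7.23259865e-05]), 'tau': array([-1.81935047e-05, -4.45880735e+01, -3.52232730e+01, -3.15537454e-04,
        4.35317896e-03,  7.86433702e-06]), 'tcp_pos': array([0.17884489, 0.54593891, 0.23045703]), 'tool_rot': array([-2.99233541e-04,  1.57745709e-01,  9.87479428e-01, -7.62541617e-04]), 'wrist_force': array([ 0.48807495, -0.55194323, -0.05694653]), 'ft_torque': array([-0.04814586,  0.01040183,  0.01475548]), 'finger_force': 0.0, 'opening': 0.9999309969285106}
```

View pics/top0b.png

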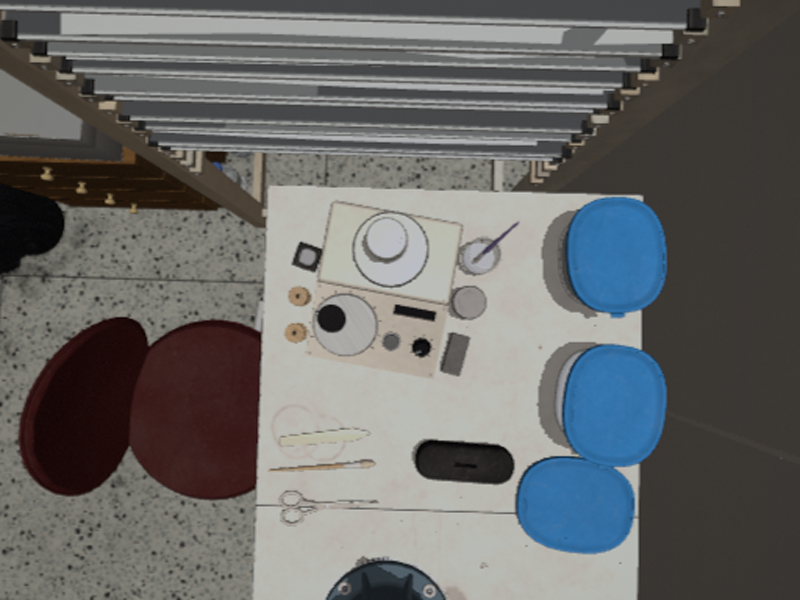

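View pics/scene0.png

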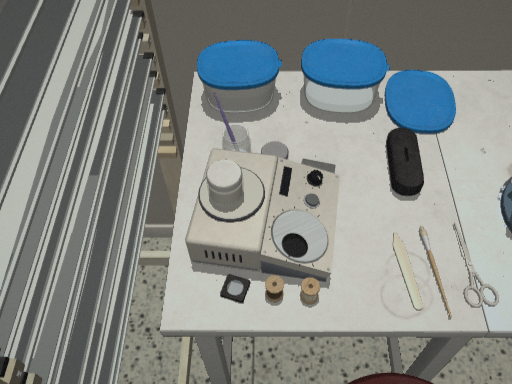

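The top view (800x600) shows the dial centred near (345,323), the well at (331,318), the start button at (391,341) and the heat knob at (421,347). The stirrer is yawed about -8°. The scene view shows the same, with the well at (295,245).

```bash
cat > h.py <<'E'
import numpy as np,cv2
from scipy.spatial.transform import Rotation as Ro
from rig import ctrl
def rot(q): return Ro.from_quat([q[1],q[2],q[3],q[0]]).as_matrix()
def cam(n,o=None):
    c=ctrl.camera_params(n);K=c["intrinsics"]
    if n=="wrist":
        T=np.eye(4);T[:3,:3]=rot(o["tool_rot"]);T[:3,3]=o["tcp_pos"];T=T@c["T_tool_cam"]
        return K,T[:3,:3],T[:3,3]
    return K,c["R"].T,-c["R"].T@c["t"]
def ray(C,u,v):
    K,R,p=C;d=R@np.linalg.solve(K,[u,v,1.]);return p,d
def onplane(C,uv,P,n):
    p,d=ray(C,*uv);return p+d*(np.dot(np.asarray(P)-p,n)/np.dot(d,n))
def blobs(mask,amin,amax):
    cs,_=cv2.findContours(mask.astype(np.uint8),cv2.RETR_LIST,cv2.CHAIN_APPROX_NONE);out=[]
    for c in cs:
        if amin<cv2.contourArea(c)<amax and len(c)>5:
            e=cv2.fitEllipse(c);out.append((np.round(e[0],2),np.round(e[1],1),round(e[2])))
    return out
E
python3 - <<'E'
from h import *
p=np.load("top0.npz")["p"];g=cv2.cvtColor(p,cv2.COLOR_RGB2HSV)
roi=np.zeros(g.shape[:2],bool);roi[175:245,190:300]=1
dark=(g[...,2]<70)&roi
print("dark",blobs(dark,20,2000))
for (u,v) in [(221,207),(235,212),(250,218),(240,190),(212,204),(205,222),(270,235)]: print((u,v),g[v,u],p[v,u])
C=cam("top")
for u,v in[(221,207),(212,203.5),(250.2,218),(269,222)]: print(onplane(C,(u,v),[0,0,.065],[0,0,1]))
E
```

```text
dark [(array([269.4 , 221.65]), array([10., 11.]), 104), (array([264.72, 199.59]), array([ 5.3, 34.9]), 101), (array([211.66, 203.19]), array([16.3, 17.3]), 112)]
(221, 207) [ 23   7 149] [149 148 145]
(235, 212) [ 18   7 171] [171 169 166]
(250, 218) [20  9 88] [88 87 85]
(240, 190) [ 17  30 179] [179 170 158]
(212, 204) [150  10  26] [26 25 26]
(205, 222) [ 19  29 185] [185 177 164]
(270, 235) [ 17  33 176] [176 166 153]
[0.50729621 0.07885384 0.065     ]
[0.51529262 0.10139351 0.065     ]
[0.48227833 0.00589312 0.065     ]
[ 0.47378912 -0.04076319  0.065     ]
```

```bash
cat >> h.py <<'E'
def Rp(yaw): # panel axes as columns
    return Ro.from_euler("ZY",[yaw,-15],degrees=True).as_matrix()
def Rt(yaw): return Rp(yaw)@np.diag([-1,1,-1])
def delta(o,P,R):
    r=rot(o["tool_rot"])
    return np.round(r.T@(np.asarray(P)-o["tcp_pos"])/.025,3),np.round(np.degrees(Ro.from_matrix(r.T@R).as_rotvec())/6,3)
E
python3 - <<'E'
from h import *
print(Rp(-8.4).round(3))
o=ctrl.get_obs();print(delta(o,np.array([.505,.055,.065])+.16*Rp(-8.4)[:,2],Rt(-8.4)))
E
```

```text
[[ 0.956  0.146 -0.256]
 [-0.141  0.989  0.038]
 [ 0.259  0.     0.966]]
(array([-16.882, -14.876,   0.454]), array([-0.228, -2.499, -1.614]))
```

Request:
servo_tool(
  moves=[
    [0, [-1.2, -1.1, 0], [0, 0, 0]],
    [0, [-2.4, -2.2, 0], [0, 0, 0]],
    [0, [-3.6, -3.3, 0], [0, 0, 0]],
    [0, [-4.8, -4.4, 0], [0, 0, 0]],
    [0, [-6, -5.5, 0], [0, 0, 0]],
  ],
)

```text
time: 0.52
tcp_pos: [0.2789, 0.3673, 0.2309]
tool_rot: [-0.0, 0.157, 0.988, -0.0]
wrist_force: [1.2, 0.4, 0.4]
opening: 0.3
finger_force: 0.0
```

Request:
servo_tool(
  moves=[
    [0, [-1.2, -1.1, 0], [0, 0, 0]],
    [0, [-2.4, -2.2, 0], [0, 0, 0]],
    [0, [-3.6, -3.3, 0], [0, 0, 0]],
    [0, [-4.8, -4.4, 0], [0, 0, 0]],
    [0, [-6, -5.5, 0], [0, 0, 0]],
  ],
)

```text
time: 0.93
tcp_pos: [0.3788, 0.1898, 0.2312]
tool_rot: [0.0, 0.158, 0.987, 0.0]
wrist_force: [1.6, 1.0, 0.3]
opening: 0.002
finger_force: 0.0
```

```bash
python3 - <<'E'
from h import *
o=ctrl.get_obs();print(o["time"],o["tcp_pos"],delta(o,np.array([.505,.055,.065])+.16*Rp(-8.4)[:,2],Rt(-8.4)))
E
```

```text
0.9333 [0.37880367 0.18978842 0.23123631] (array([-4.843, -3.832,  0.468]), array([-0.211, -2.492, -1.615]))
```

Request:
servo_tool(
  moves=[
    [0, [-1.1, -0.9, 0.1], [-0.05, -0.6, -0.4]],
    [0, [-2.2, -1.8, 0.2], [-0.1, -1.2, -0.8]],
    [0, [-3.4, -2.8, 0.3], [-0.15, -1.8, -1.2]],
    [0, [-4.84, -3.83, 0.47], [-0.21, -2.5, -1.61]],
    [0, [-4.84, -3.83, 0.47], [-0.21, -2.5, -1.61]],
  ],
)

```text
time: 1.35
tcp_pos: [0.4646, 0.0585, 0.2186]
tool_rot: [0.132, 0.074, 0.988, -0.011]
wrist_force: [0.8, -0.4, 0.1]
opening: 0.001
finger_force: 0.0
```

Request:
servo_tool(
  moves=[
    [0, [0, 0, 0], [0, 0, 0]],
    [0, [0, 0, 0], [0, 0, 0]],
  ],
)

```text
time: 1.52
tcp_pos: [0.4632, 0.063, 0.2193]
tool_rot: [0.13, 0.074, 0.989, -0.01]
wrist_force: [-0.3, 0.8, -0.1]
opening: -0.005
finger_force: 0.0
```

```bash
python3 - <<'E'
from h import *
o=ctrl.get_obs();p,d=ctrl.capture("wrist");print(o["tcp_pos"],o["tool_rot"],np.abs(o["qvel"]).max(),o["wrist_force"])
np.savez("w0.npz",p=p,d=d,tcp_pos=o["tcp_pos"],tool_rot=o["tool_rot"])
cv2.imwrite("pics/w0.png",cv2.resize(p[:,:,::-1],(800,600),interpolation=cv2.INTER_CUBIC))
E
```

```text
[0.46317543 0.06299043 0.21925022] [ 0.12966028  0.07379601  0.98876274 -0.00951914] 0.03353970460302357 [-0.34201272  0.77670156 -0.09246107]
```

View pics/w0.png

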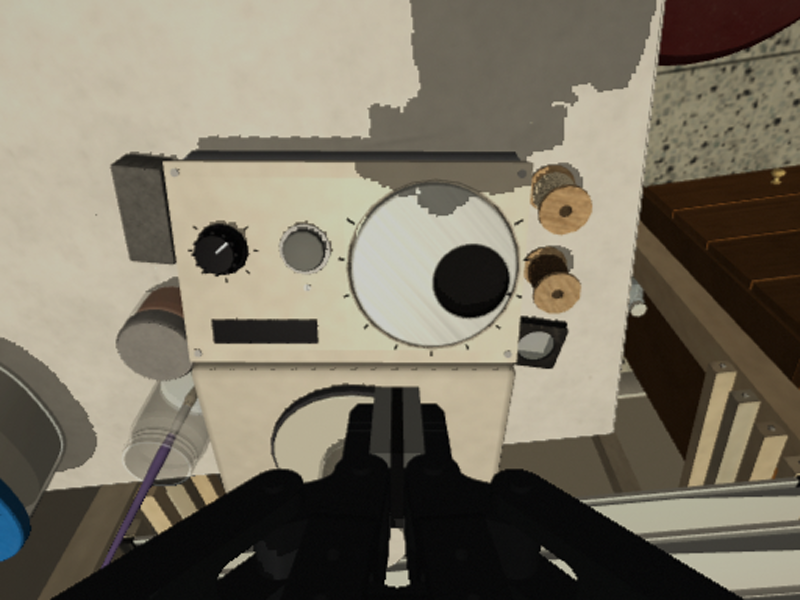

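The wrist view (800x600) shows the whole panel. The dial is at (433,263), the well at (471,281) pointing down-right, the start button at (304,248) and the heat knob at (221,249). Now I'll take precise measurements.

```bash
python3 - <<'E'
from h import *
z=np.load("w0.npz");p=z["p"];o=dict(tcp_pos=z["tcp_pos"],tool_rot=z["tool_rot"]);C=cam("wrist",o)
g=cv2.cvtColor(p,cv2.COLOR_RGB2HSV).astype(int)
roi=np.zeros(g.shape[:2],bool);roi[112:228,115:335]=1
w=blobs((g[...,2]<60)&roi,150,6000);print("dark",w)
s=((p[...,0].astype(int)-p[...,2])<14)&roi
m=cv2.morphologyEx(s.astype(np.uint8),cv2.MORPH_OPEN,np.ones((3,3)))
d=blobs(m,200,20000);print("grey",d)
cv2.imwrite("pics/m.png",m*255)
n=Rp(-8.4)[:,2]; D=z["d"]
# panel plane by depth
uv=[(u,v) for u in range(120,332,3) for v in range(112,226,3) if (g[v,u,2]>140) and not s[v,u]]
P=[]
for u,v in uv:
    a,b=ray(C,u,v); P.append(a+b*D[v,u])
P=np.array(P);c=np.median(P,0)
for _ in range(5):
    q=P[np.abs((P-c)@n)<.006 if _==0 else np.abs((P-c)@n)<.002]; c=q.mean(0); n=np.linalg.svd(q-c)[2][2]; n*=np.sign(n[2])
print("plane",c,n,len(q),"tilt",np.degrees(np.arccos(n[2])),"az",np.degrees(np.arctan2(-n[1],-n[0])), "height at n", )
np.savez("plane.npz",c=c,n=n)
E
```

```text
dark [(array([169.21, 211.59]), array([14.6, 90.2]), 90), (array([301.37, 179.57]), array([45.2, 47.8]), 74), (array([140.86, 159.53]), array([32.2, 33.7]), 86)]
grey [(array([169.44, 211.97]), array([15.4, 91.1]), 90), (array([301.05, 179.34]), array([45.8, 48.9]), 66), (array([140.9 , 159.48]), array([32.2, 33.5]), 83), (array([245.42, 175.35]), array([38.8, 65.7]), 166), (array([282.95, 126.12]), array([20.1, 33.5]), 93)]
plane [0.49031102 0.01523087 0.06205798] [-0.25700641  0.01908087  0.96622131] 1526 tilt 14.934446955901983 az -4.246007402501513 height at n
```

View pics/m.png

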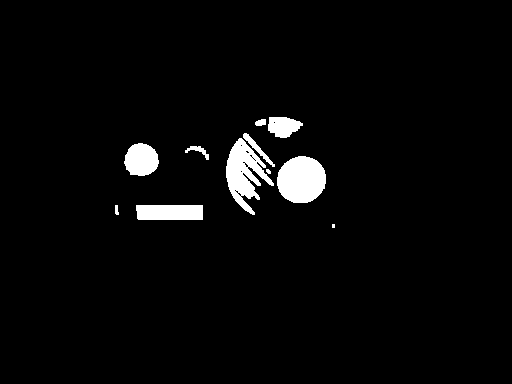

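The mask finds the well at (301,180) and the heat knob at (141,160), but not the full dial disc. I'll find its rim from radial edge points and fit a circle on the plane.

```bash
cat > meas.py <<'E'
from h import *
from scipy.optimize import least_squares
from scipy.ndimage import map_coordinates
def fitc(Q):
    f=lambda x:np.hypot(Q[:,0]-x[0],Q[:,1]-x[1])-x[2]
    r=least_squares(f,[*Q.mean(0),.03],loss="soft_l1",f_scale=.0004);return r.x,np.median(np.abs(f(r.x)))
def run(p,o,c0,start0,heat0,n,rad):
    C=cam("wrist",o);v=cv2.cvtColor(p,cv2.COLOR_RGB2GRAY).astype(float)
    def ring(u0,r0,r1,P,sign):
        pts=[]
        for a in np.linspace(0,2*np.pi,180,endpoint=False):
            r=np.arange(r0,r1,.25);U=u0[0]+r*np.cos(a);V=u0[1]+r*np.sin(a)
            s=map_coordinates(v,[V,U],order=1)
            k=np.argmin(s) if sign==0 else np.argmax(sign*np.gradient(s))
            pts.append(onplane(C,(U[k],V[k]),P,n))
        return np.array(pts)
    ex=np.cross([0,1,0],n);ex/=np.linalg.norm(ex);ey=np.cross(n,ex)
    res={}
    P0=c0
    for nm,u0,r0,r1,h,sg in [("dial",rad[0],rad[1],rad[2],.0015,0)]:
        q=ring(u0,r0,r1,P0+n*h,sg)-P0;Q=np.c_[q@ex,q@ey];x,e=fitc(Q);res[nm]=(P0+ex*x[0]+ey*x[1],x[2],e)
    return C,res,ex,ey
E
python3 - <<'E'
from meas import *
z=np.load("w0.npz");p=z["p"];o=dict(tcp_pos=z["tcp_pos"],tool_rot=z["tool_rot"])
pl=np.load("plane.npz");c=pl["c"];n=pl["n"]
C,res,ex,ey=run(p,o,c,None,None,n,((277.5,168.5),49,58))
dc,r,e=res["dial"];print("dial centre",dc,r,e)
w=onplane(C,(301.37,179.57),c+n*.003,n)-n*.003;print("well",w,np.linalg.norm(w-dc))
# yaw from display bar and well
g=cv2.cvtColor(p,cv2.COLOR_RGB2GRAY)
m=np.zeros_like(g);m[200:222,125:212]=(g[200:222,125:212]<60)
cs=max(cv2.findContours(m,0,1)[0],key=cv2.contourArea)[:,0]
up=np.array([[u,cs[cs[:,0]==u,1].min()] for u in range(140,200)]);lo=np.array([[u,cs[cs[:,0]==u,1].max()] for u in range(140,200) if (cs[:,0]==u).any()])
for L in(up,lo):
    k=np.polyfit(L[:,0],L[:,1],1);A=onplane(C,(140,np.polyval(k,140)),c,n);B=onplane(C,(200,np.polyval(k,200)),c,n);d=B-A;print("yaw bar",np.degrees(np.arctan2(-d[0],d[1])))
# panel/head edge : strongest vertical gradient row near v=231 (512 px)
for u0,u1,v0,v1 in[(130,325,226,240),(130,215,98,110)]:
    L=[]
    for u in range(u0,u1,3):
        s=cv2.GaussianBlur(g,(3,3),0)[v0:v1,u].astype(float);L.append((u,v0+np.argmax(np.abs(np.gradient(s)))))
    L=np.array(L,float);k=np.polyfit(*L.T,1)
    for _ in range(5):
        f=np.abs(L[:,1]-np.polyval(k,L[:,0]))<1.2;k=np.polyfit(*L[f].T,1)
    A=onplane(C,(u0,np.polyval(k,u0)),c,n);B=onplane(C,(u1,np.polyval(k,u1)),c,n);d=B-A;print("yaw edge",f.sum(),np.degrees(np.arctan2(-d[0],d[1])))
for y in(-9,-8,-7.):
    R=Rp(y);d=R.T@(w-dc);a=np.arctan2(d[1],d[0]);print(y,"well ang",np.degrees(a),"dial/0.419",(2.094-a)/.419)
gs=p[135:185,170:220];
E
```

```text
dial centre [0.50203601 0.07905931 0.06391625] 0.05013445646393596 0.00023792574339800976
well [0.51189271 0.10091242 0.06610649] 0.02407301699164155
yaw bar -7.878149221474913
yaw bar -6.804050114692704
yaw edge 65 -8.23311127359913
yaw edge 29 -8.192979664133112
-9 well ang 73.91500875119674 dial/0.419 1.9187105743465267
-8 well ang 72.95039544643589 dial/0.419 1.958891190519845
-7.0 well ang 71.98551955482989 dial/0.419 1.9990827446526385
```

```bash
python3 - <<'E'
from meas import *
z=np.load("w0.npz");p=z["p"];o=dict(tcp_pos=z["tcp_pos"],tool_rot=z["tool_rot"])
pl=np.load("plane.npz");c=pl["c"];n=pl["n"];C=cam("wrist",o);R=Rp(-8)
dc=np.array([.50204,.07906,.0639])
f=R[:,2]
q=cv2.cvtColor(p,cv2.COLOR_RGB2GRAY)
sub=q[135:185,168:222]
cc=cv2.HoughCircles(cv2.resize(sub,None,fx=4,fy=4,interpolation=cv2.INTER_CUBIC),cv2.HOUGH_GRADIENT,1,200,param1=80,param2=15,minRadius=40,maxRadius=75);print(cc)
m=np.zeros_like(q);m[135:185,168:222]=((q[135:185,168:222]<150)&(q[135:185,168:222]>60))
print(blobs(m,150,3000))
for u in [(194.6,158.7)]:
    s=onplane(C,u,dc+f*.008,f);print("start",s,R.T@(s-dc))
h=onplane(C,(140.9,159.5),dc+f*.008,f);print("heat",R.T@(h-dc))
cv2.imwrite("pics/btn.png",cv2.resize(p[135:205,168:290,::-1],None,fx=6,fy=6,interpolation=cv2.INTER_CUBIC))
a=np.radians(72); W=dc+R@[.024*np.cos(a),.024*np.sin(a),.02]
print(delta(ctrl.get_obs(),W,Rt(-8)))
E
```

```text
[[[105.5 100.5  55.4]]]
[(array([194.89, 158.43]), array([29. , 29.4]), 59)]
start [0.47555927 0.00720207 0.06783545] [-0.014651   -0.07484402  0.008     ]
heat [-0.0143387  -0.12344411  0.008     ]
(array([-0.077,  1.752,  5.581]), array([-0.017, -0.006, -0.073]))
```

View pics/btn.png

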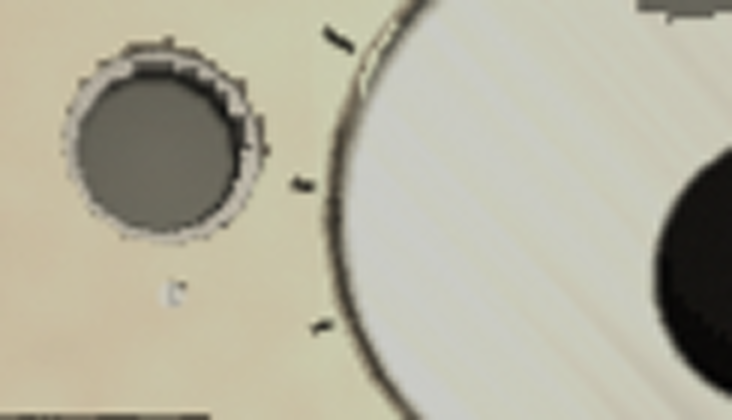

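The crop shows the grey button, with its centre at crop (159,154), which is full-image (194.5,160.5). That puts it at panel offset (-13.3,-75) mm from the dial axis. Next I'll go above the well.

Request:
servo_tool(
  moves=[
    [0, [0, 0.6, 1.2], [0, 0, 0]],
    [0, [0, 1.2, 2.4], [0, 0, 0]],
    [0, [-0.08, 1.75, 3.6], [0, 0, -0.07]],
    [0, [-0.08, 1.75, 4.8], [0, 0, -0.07]],
    [0, [-0.08, 1.75, 5.58], [0, 0, -0.07]],
  ],
)

```text
time: 1.98
tcp_pos: [0.5066, 0.1031, 0.0826]
tool_rot: [0.129, 0.067, 0.989, -0.01]
wrist_force: [-0.9, -0.7, -1.0]
opening: 0.003
finger_force: 0.0
```

Request:
servo_tool(
  moves=[
    [0, [0, 0, 0], [0, 0, 0]],
    [0, [0, 0, 0], [0, 0, 0]],
  ],
)

```text
time: 2.15
tcp_pos: [0.5066, 0.102, 0.0844]
tool_rot: [0.129, 0.068, 0.989, -0.01]
wrist_force: [-0.1, 0.2, -0.2]
opening: 0.0
finger_force: 0.0
```

```bash
cat > st.py <<'E'
from h import *
R=Rp(-8);dc=np.array([.50204,.07906,.0639])
def tip(o):
    q=R.T@(o["tcp_pos"]-dc);return np.round(q*1000,2),"ang",round(float(np.degrees(np.arctan2(q[1],q[0]))),1),"F panel",np.round(R.T@o["wrist_force"],2),"t",o["time"]
E
python3 - <<'E'
from st import *
o=ctrl.get_obs();print(tip(o));p,d=ctrl.capture("wrist")
cv2.imwrite("pics/w1.png",cv2.resize(p[:,:,::-1],(800,600),interpolation=cv2.INTER_CUBIC))
a=np.radians(72);print(delta(o,dc+R@[.024*np.cos(a),.024*np.sin(a),.02],Rt(-8)))
E
```

```text
(array([ 6.63, 23.35, 19.49]), 'ang', 74.2, 'F panel', array([-0.13,  0.19, -0.18]), 't', 2.15)
(array([-0.031, -0.021, -0.021]), array([-0.018, -0.026,  0.019]))
```

View pics/w1.png

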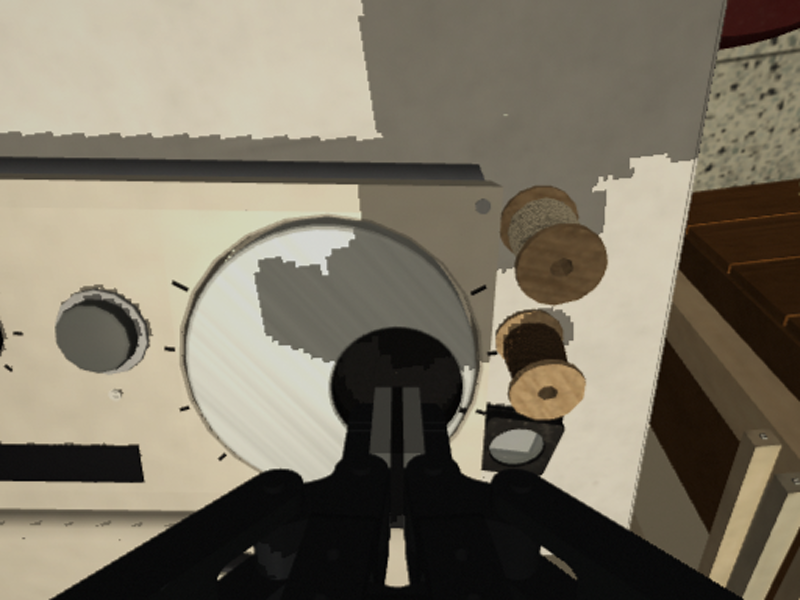

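The tip is above the well, and the mark at (464,410) stands at the third stroke (481,411), so the dial is at click 2. Now I'll descend into the well.

Request:
servo_tool(
  moves=[
    [0, [-0.02, -0.02, 0.25], [0, 0, 0]],
    [0, [-0.02, -0.02, 0.5], [0, 0, 0]],
    [0, [-0.02, -0.02, 0.75], [0, 0, 0]],
    [0, [-0.02, -0.02, 0.95], [0, 0, 0]],
    [0, [-0.02, -0.02, 1.06], [0, 0, 0]],
  ],
)

```text
time: 2.62
tcp_pos: [0.5149, 0.0989, 0.0593]
tool_rot: [0.13, 0.069, 0.989, -0.01]
wrist_force: [-0.3, -0.5, -0.0]
opening: -0.008
finger_force: 0.0
```

Request:
servo_tool(
  moves=[
    [0, [0, 0, 0], [0, 0, 0]],
  ],
)

```text
time: 2.7
tcp_pos: [0.5146, 0.0988, 0.0591]
tool_rot: [0.13, 0.069, 0.989, -0.01]
wrist_force: [0.1, -0.1, 0.4]
opening: -0.003
finger_force: 0.0
```

```bash
python3 - <<'E'
from st import *
o=ctrl.get_obs();print(tip(o))
for a in range(72,-34,-6):
    q=R@[.024*np.cos(np.radians(a)),.024*np.sin(np.radians(a)),-.007]
    print(a,delta(o,dc+q,Rt(-8))[0])
E
```

```text
(array([ 8.12, 21.33, -7.13]), 'ang', 69.2, 'F panel', array([ 0.16, -0.07,  0.36]), 't', 2.7)
72 [ 0.028  0.06  -0.005]
66 [-0.066  0.024 -0.005]
60 [-0.155 -0.022 -0.005]
54 [-0.24  -0.076 -0.005]
48 [-0.318 -0.14  -0.005]
42 [-0.389 -0.211 -0.005]
36 [-0.452 -0.289 -0.005]
30 [-0.507 -0.373 -0.005]
24 [-0.552 -0.463 -0.005]
18 [-0.588 -0.556 -0.004]
12 [-0.614 -0.653 -0.004]
6 [-0.63  -0.753 -0.004]
0 [-0.635 -0.853 -0.004]
-6 [-0.63  -0.953 -0.003]
-12 [-0.615 -1.053 -0.003]
-18 [-0.589 -1.15  -0.003]
-24 [-0.553 -1.244 -0.003]
-30 [-0.507 -1.333 -0.002]
```

Request:
servo_tool(
  moves=[
    [0, [-0.047, -0.017, 0], [0, 0, 0]],
    [0, [-0.094, -0.036, 0], [0, 0, 0]],
    [0, [-0.139, -0.058, 0], [0, 0, 0]],
    [0, [-0.183, -0.082, 0], [0, 0, 0]],
    [0, [-0.226, -0.108, 0], [0, 0, 0]],
  ],
)

```text
time: 3.12
tcp_pos: [0.5203, 0.0955, 0.0616]
tool_rot: [0.131, 0.069, 0.989, -0.01]
wrist_force: [-0.4, 0.1, -0.1]
opening: -0.002
finger_force: 0.0
```

Request:
servo_tool(
  moves=[
    [0, [0, 0, 0], [0, 0, 0]],
  ],
)

```text
time: 3.2
tcp_pos: [0.5205, 0.0954, 0.0616]
tool_rot: [0.131, 0.069, 0.989, -0.01]
wrist_force: [-0.9, 0.5, -0.2]
opening: -0.003
finger_force: 0.0
```

```bash
cat >> st.py <<'E'
def arc(o,a1,step):
    # rows from the current commanded angle a0 (nominal circle) to a1
    print(tip(o))
def rel(a0,angs):
    for a in angs:
        r=np.radians([a0,a]);print(a,[round(float(-.96*(np.cos(r[1])-np.cos(r[0]))),3),round(float(.96*(np.sin(r[1])-np.sin(r[0]))),3),0])
E
python3 - <<'E'
from st import *
print(tip(ctrl.get_obs()));rel(57,[54,51,48,45,42]);rel(42,[39,36,33,30,27]);rel(27,[24,21,18,15,12]);rel(12,[9,6,3,0,-3]);rel(-3,[-6,-9,-12,-15,-18]);rel(-18,[-20,-22,-24,-26,-28])
E
```

```text
(array([14.82, 18.77, -6.32]), 'ang', 51.7, 'F panel', array([-0.94,  0.38,  0.04]), 't', 3.2)
54 [-0.041, -0.028, 0]
51 [-0.081, -0.059, 0]
48 [-0.12, -0.092, 0]
45 [-0.156, -0.126, 0]
42 [-0.191, -0.163, 0]
39 [-0.033, -0.038, 0]
36 [-0.063, -0.078, 0]
33 [-0.092, -0.12, 0]
30 [-0.118, -0.162, 0]
27 [-0.142, -0.207, 0]
24 [-0.022, -0.045, 0]
21 [-0.041, -0.092, 0]
18 [-0.058, -0.139, 0]
15 [-0.072, -0.187, 0]
12 [-0.084, -0.236, 0]
9 [-0.009, -0.049, 0]
6 [-0.016, -0.099, 0]
3 [-0.02, -0.149, 0]
0 [-0.021, -0.2, 0]
-3 [-0.02, -0.25, 0]
-6 [0.004, -0.05, 0]
-9 [0.011, -0.1, 0]
-12 [0.02, -0.149, 0]
-15 [0.031, -0.198, 0]
-18 [0.046, -0.246, 0]
-20 [0.011, -0.032, 0]
-22 [0.023, -0.063, 0]
-24 [0.036, -0.094, 0]
-26 [0.05, -0.124, 0]
-28 [0.065, -0.154, 0]
```

Request:
servo_tool(
  moves=[
    [0, [0.0, 0.0, 0], [0, 0, 0]],
    [0, [-0.03, -0.02, 0], [0, 0, 0]],
    [0, [-0.06, -0.05, 0], [0, 0, 0]],
    [0, [-0.1, -0.08, 0], [0, 0, 0]],
    [0, [-0.13, -0.11, 0], [0, 0, 0]],
  ],
)

```text
time: 3.62
tcp_pos: [0.5221, 0.0928, 0.0618]
tool_rot: [0.13, 0.069, 0.989, -0.01]
wrist_force: [-3.6, 5.0, 0.7]
opening: 0.003
finger_force: 2.8
```

Request:
servo_tool(
  moves=[
    [0, [0, 0, 0], [0, 0, 0]],
  ],
)

```text
time: 3.7
tcp_pos: [0.522, 0.0928, 0.0618]
tool_rot: [0.13, 0.069, 0.989, -0.01]
wrist_force: [-2.5, 3.8, 0.5]
opening: 0.0
finger_force: 2.3
```

```bash
python3 - <<'E'
from st import *
print(tip(ctrl.get_obs()))
p,d=ctrl.capture("wrist")
cv2.imwrite("pics/w2.png",cv2.resize(p[:,:,::-1],(800,600),interpolation=cv2.INTER_CUBIC))
E
```

```text
(array([16.72, 16.42, -6.7 ]), 'ang', 44.5, 'F panel', array([-2.82,  3.43,  1.28]), 't', 3.7)
```

View pics/w2.png

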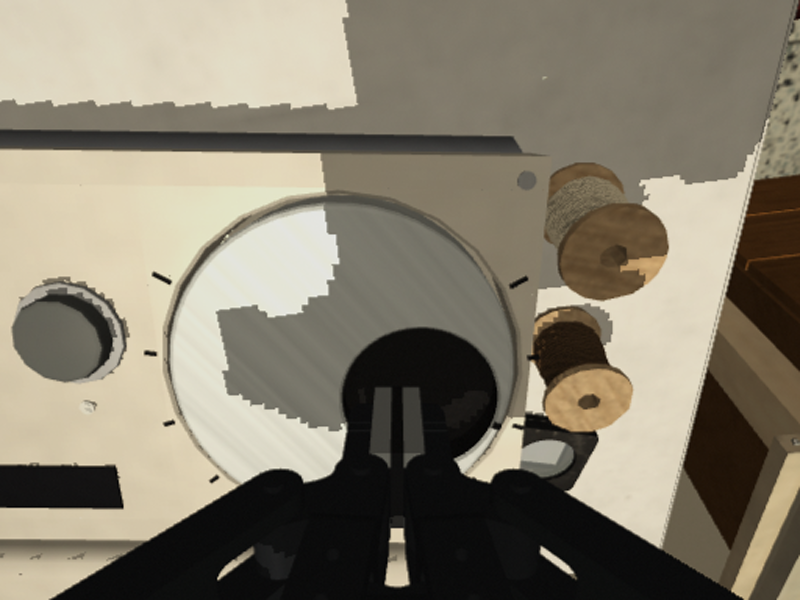

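Contact is made at about 4.4 N. The mark (497,427) is still at the third stroke (517,427), so the dial hasn't passed a crest yet. I'll continue in small steps and watch the force.

Request:
servo_tool(
  moves=[
    [0, [-0.017, -0.018, 0], [0, 0, 0]],
    [0, [-0.035, -0.036, 0], [0, 0, 0]],
    [0, [-0.05, -0.056, 0], [0, 0, 0]],
    [0, [-0.067, -0.075, 0], [0, 0, 0]],
  ],
)

```text
time: 4.08
tcp_pos: [0.5226, 0.091, 0.062]
tool_rot: [0.129, 0.069, 0.989, -0.01]
wrist_force: [-6.7, 4.7, 4.3]
opening: 0.001
finger_force: 4.9
```

Request:
servo_tool(
  moves=[
    [0, [-0.016, -0.02, 0], [0, 0, 0]],
    [0, [-0.031, -0.039, 0], [0, 0, 0]],
    [0, [-0.045, -0.06, 0], [0, 0, 0]],
  ],
)

```text
time: 4.33
tcp_pos: [0.5229, 0.0892, 0.062]
tool_rot: [0.128, 0.069, 0.989, -0.01]
wrist_force: [-9.0, 3.5, 5.5]
opening: 0.001
finger_force: 5.2
```

```bash
python3 - <<'E'
from st import *
print(tip(ctrl.get_obs()))
E
```

```text
(array([18.06, 12.97, -6.78]), 'ang', 35.7, 'F panel', array([-7.67,  2.19,  7.75]), 't', 4.3333)
```

```bash
cat >> st.py <<'E'
from scipy.ndimage import map_coordinates
def mark():
    o=ctrl.get_obs();p,_=ctrl.capture("wrist");K,Rc,pc=cam("wrist",o);g=cv2.cvtColor(p,cv2.COLOR_RGB2GRAY).astype(float)
    A=np.arange(-60,130,.5);prof=[]
    for r in(.0465,.0475,.048,.0485):
        X=dc+(R@np.array([r*np.cos(np.radians(A)),r*np.sin(np.radians(A)),0*A+.003])).T
        q=(K@Rc.T@(X-pc).T);prof.append(map_coordinates(g,[q[1]/q[2],q[0]/q[2]],order=1,mode="nearest"))
    s=np.mean(prof,0);bg=np.array([np.median(s[max(0,i-14):i+15]) for i in range(len(s))])
    d=bg-s
    k=[i for i in np.argsort(-d) if True][:10]
    return tip(o),[(float(A[i]),round(float(d[i]),0)) for i in k],np.round(s[::6]).astype(int).tolist()
E
python3 - <<'E'
from st import *
for x in mark(): print(x)
E
```

```text
(array([18.06, 12.97, -6.78]), 'ang', 35.7, 'F panel', array([-7.67,  2.19,  7.75]), 't', 4.3333)
[(63.0, 116.0), (63.5, 115.0), (64.0, 108.0), (62.5, 81.0), (64.5, 64.0), (62.0, 18.0), (-49.0, 13.0), (-49.5, 12.0), (-57.0, 12.0), (-48.5, 11.0)]
[184, 172, 186, 183, 178, 183, 102, 11, 13, 16, 12, 12, 14, 11, 10, 11, 11, 11, 11, 11, 11, 12, 11, 10, 12, 14, 13, 9, 11, 11, 12, 11, 11, 11, 12, 159, 193, 196, 192, 175, 176, 52, 172, 108, 106, 107, 115, 113, 113, 114, 113, 113, 113, 114, 115, 115, 114, 114, 114, 115, 115, 116, 116, 116]
```

Request:
servo_tool(
  moves=[
    [0, [-0.02, -0.01, 0], [0, 0, 0]],
    [0, [-0.04, -0.02, 0], [0, 0, 0]],
    [0, [-0.06, -0.03, 0], [0, 0, 0]],
    [0, [-0.06, -0.03, 0], [0, 0, 0]],
  ],
)

```text
time: 4.72
tcp_pos: [0.5233, 0.0882, 0.062]
tool_rot: [0.127, 0.069, 0.989, -0.01]
wrist_force: [-11.1, 3.3, 6.2]
opening: 0.002
finger_force: 5.9
```

```bash
python3 - <<'E'
from st import *
for x in mark()[:2]: print(x)
E
```

```text
(array([18.61, 11.97, -6.98]), 'ang', 32.7, 'F panel', array([-9.46,  1.68,  8.96]), 't', 4.7167)
[(60.5, 138.0), (60.0, 132.0), (61.0, 129.0), (59.5, 111.0), (61.5, 92.0), (59.0, 41.0), (62.0, 30.0), (-48.5, 11.0), (-52.0, 11.0), (-52.5, 8.0)]
```

Request:
servo_tool(
  moves=[
    [0, [-0.02, -0.02, 0], [0, 0, 0]],
    [0, [-0.03, -0.04, 0], [0, 0, 0]],
    [0, [-0.03, -0.04, 0], [0, 0, 0]],
  ],
)

```text
time: 5.02
tcp_pos: [0.5236, 0.087, 0.062]
tool_rot: [0.127, 0.069, 0.989, -0.01]
wrist_force: [-6.2, 2.2, -1.0]
opening: -0.005
finger_force: 4.7
```

```bash
python3 - <<'E'
from st import *
for x in mark()[:2]: print(x)
E
```

```text
(array([19.09, 10.91, -7.11]), 'ang', 29.7, 'F panel', array([-6.46,  1.34,  0.71]), 't', 5.0167)
[(57.0, 141.0), (56.5, 137.0), (57.5, 130.0), (56.0, 109.0), (58.0, 87.0), (55.5, 42.0), (58.5, 36.0), (59.0, 13.0), (-49.0, 11.0), (-49.5, 10.0)]
```

Request:
servo_tool(
  moves=[
    [0, [-0.015, -0.02, 0], [0, 0, 0]],
    [0, [-0.02, -0.04, 0], [0, 0, 0]],
    [0, [-0.02, -0.06, 0], [0, 0, 0]],
    [0, [-0.02, -0.06, 0], [0, 0, 0]],
  ],
)

```text
time: 5.4
tcp_pos: [0.5238, 0.0853, 0.0618]
tool_rot: [0.127, 0.069, 0.989, -0.01]
wrist_force: [-8.8, 1.1, 1.3]
opening: -0.0
finger_force: 4.7
```

```bash
python3 - <<'E'
from st import *
for x in mark()[:2]: print(x)
E
```

```text
(array([19.42,  9.18, -7.43]), 'ang', 25.3, 'F panel', array([-8.26, -0.15,  3.61]), 't', 5.4)
[(51.0, 127.0), (51.5, 121.0), (52.0, 121.0), (52.5, 97.0), (50.5, 83.0), (53.0, 52.0), (50.0, 18.0), (-57.0, 17.0), (53.5, 13.0), (54.0, 12.0)]
```

Request:
servo_tool(
  moves=[
    [0, [0, -0.03, 0], [0, 0, 0]],
    [0, [0, -0.06, 0], [0, 0, 0]],
    [0, [0, -0.09, 0], [0, 0, 0]],
    [0, [-0.005, -0.12, 0], [0, 0, 0]],
    [0, [-0.01, -0.15, 0], [0, 0, 0]],
  ],
)

```text
time: 5.87
tcp_pos: [0.5233, 0.083, 0.0617]
tool_rot: [0.127, 0.07, 0.989, -0.009]
wrist_force: [-8.0, 13.8, 1.5]
opening: -0.002
finger_force: 10.4
```

```bash
python3 - <<'E'
from st import *
for x in mark()[:2]: print(x)
E
```

```text
(array([19.18,  6.87, -7.46]), 'ang', 19.7, 'F panel', array([-9.12, 12.55,  4.04]), 't', 5.8667)
[(47.5, 137.0), (47.0, 137.0), (46.5, 122.0), (48.0, 121.0), (48.5, 66.0), (46.0, 65.0), (49.0, 28.0), (49.5, 19.0), (-57.5, 15.0), (-57.0, 14.0)]
```

Request:
servo_tool(
  moves=[
    [0, [0, 0, 0], [0, 0, 0]],
    [0, [0, 0, 0], [0, 0, 0]],
  ],
)

```text
time: 6.08
tcp_pos: [0.5233, 0.0831, 0.0617]
tool_rot: [0.127, 0.069, 0.989, -0.009]
wrist_force: [-8.3, 10.3, 0.6]
opening: -0.004
finger_force: 9.2
```

```bash
python3 - <<'E'
from st import *
for x in mark()[:2]: print(x)
E
```

```text
(array([19.22,  7.  , -7.44]), 'ang', 20.0, 'F panel', array([-9.15,  9.01,  3.04]), 't', 6.0833)
[(47.0, 134.0), (47.5, 131.0), (46.5, 118.0), (48.0, 114.0), (46.0, 60.0), (48.5, 58.0), (-57.5, 16.0), (51.0, 11.0), (-57.0, 10.0), (49.0, 10.0)]
```

```bash
python3 - <<'E'
from st import *
o=ctrl.get_obs();p,d=ctrl.capture("wrist");np.savez("w3.npz",p=p,d=d)
K,Rc,pc=cam("wrist",o)
q=(255*(p/255.)**.4).astype(np.uint8)[:,:,::-1].copy()
q=cv2.resize(q[170:330,180:380],None,fx=4,fy=3.75*4/3.75,interpolation=cv2.INTER_NEAREST)[:600]
def px(X):
    w=K@Rc.T@(dc+R@np.array(X)-pc);return (int((w[0]/w[2]-180)*4),int((w[1]/w[2]-170)*4))
f=np.radians(47.2);c=np.array([.024*np.cos(f),.024*np.sin(f)])
for r,z in((.023,.003),(.021,-.011)):
    pts=np.array([px([c[0]+r*np.cos(t),c[1]+r*np.sin(t),z]) for t in np.linspace(0,6.28,60)]);cv2.polylines(q,[pts],False,(0,255,0),1)
t=R.T@(o["tcp_pos"]-dc)
pts=np.array([px(t+[a*.011,b*.0145,0]) for a,b in((-1,-1),(-1,1),(1,1),(1,-1),(-1,-1))]);cv2.polylines(q,[pts],False,(0,0,255),1)
cv2.imwrite("pics/w3.png",q);print(q.shape)
E
```

```text
(600, 800, 3)
```

View pics/w3.png

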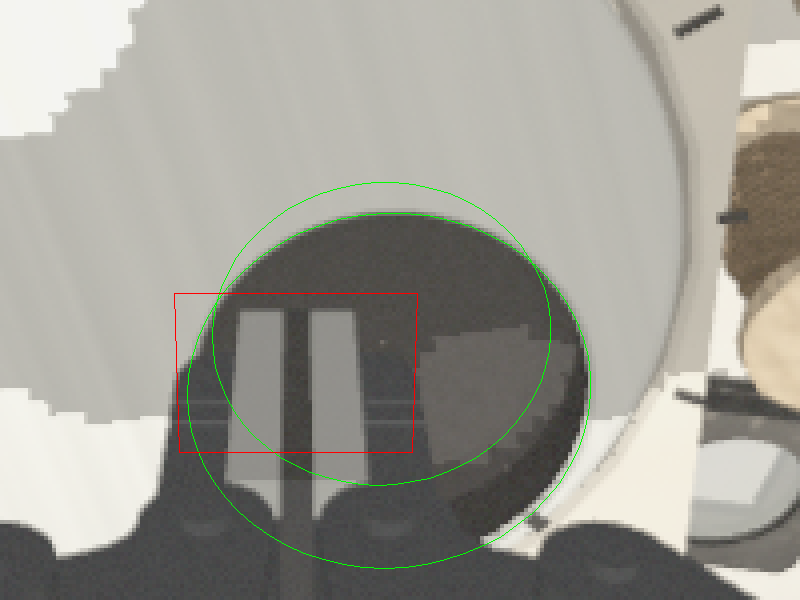

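The enhanced crop shows the well mouth matching the predicted circle centred at (388,385). The narrower finger lies against the well's left, leading side near (195,400), with free space to the right. I'll relieve x a little and see how the force reacts.

Request:
servo_tool(
  moves=[
    [0, [0.06, 0, 0], [0, 0, 0]],
    [0, [0.06, 0, 0], [0, 0, 0]],
  ],
)

```text
time: 6.35
tcp_pos: [0.5231, 0.0831, 0.0619]
tool_rot: [0.128, 0.069, 0.989, -0.009]
wrist_force: [-4.7, 9.9, -2.3]
opening: -0.0
finger_force: 7.6
```

```bash
python3 - <<'E'
from st import *
for x in mark()[:2]: print(x)
E
```

```text
(array([19.12,  6.93, -7.17]), 'ang', 19.9, 'F panel', array([-6.44,  9.2 , -0.71]), 't', 6.35)
[(47.0, 130.0), (47.5, 129.0), (46.5, 123.0), (48.0, 108.0), (46.0, 79.0), (48.5, 59.0), (49.0, 24.0), (45.5, 15.0), (-57.5, 11.0), (-52.0, 11.0)]
```

Request:
servo_tool(
  moves=[
    [0, [0, -0.03, 0], [0, 0, 0]],
    [0, [0, -0.06, 0], [0, 0, 0]],
    [0, [0, -0.06, 0], [0, 0, 0]],
  ],
)

```text
time: 6.65
tcp_pos: [0.5227, 0.082, 0.0618]
tool_rot: [0.128, 0.069, 0.989, -0.009]
wrist_force: [-4.3, 10.9, -1.4]
opening: 0.002
finger_force: 8.3
```

```bash
python3 - <<'E'
from st import *
for x in mark()[:2]: print(x)
E
```

```text
(array([18.84,  5.8 , -7.22]), 'ang', 17.1, 'F panel', array([-5.97, 10.21,  0.18]), 't', 6.65)
[(44.0, 106.0), (44.5, 93.0), (43.5, 78.0), (43.0, 60.0), (45.0, 38.0), (-57.5, 17.0), (-57.0, 15.0), (67.0, 12.0), (67.5, 9.0), (-49.5, 9.0)]
```

```bash
cat >> st.py <<'E'
from scipy.optimize import least_squares
def well(guess):
    o=ctrl.get_obs();p,_=ctrl.capture("wrist");C=cam("wrist",o);K,Rc,pc=C;g=cv2.cvtColor(p,cv2.COLOR_RGB2GRAY).astype(float)
    a=np.radians(guess)
    for it in range(3):
        c=.024*np.array([np.cos(a),np.sin(a)]);pts=[];r=np.arange(.014,.031,.0002)
        for t in np.radians(np.arange(90,271,3)):
            X=np.c_[c[0]+r*np.cos(t),c[1]+r*np.sin(t),0*r+.003];q=K@Rc.T@((dc+X@R.T)-pc).T
            s=map_coordinates(g,[q[1]/q[2],q[0]/q[2]],order=1,mode="nearest");d=np.gradient(s);k=np.argmax(d)
            if d[k]>4 and s[:max(k-3,1)].max()<90: pts.append(X[k,:2])
        P=np.array(pts)
        f=lambda x:np.hypot(P[:,0]-.024*np.cos(x[0]),P[:,1]-.024*np.sin(x[0]))-x[1]
        s=least_squares(f,[a,.023],loss="soft_l1",f_scale=.0005,bounds=([-2,.0215],[3,.0245]));a=s.x[0]
    return tip(o),"dial deg",round(float(np.degrees(a)),1),"r",round(s.x[1]*1e3,1),"n",len(P),"res mm",round(float(np.median(np.abs(f(s.x))))*1e3,2)
E
python3 - <<'E'
from st import *
for g in(50,44,38): print(well(g))
E
```

```text
((array([18.84,  5.74, -7.23]), 'ang', 16.9, 'F panel', array([-6.59, 10.72, -0.12]), 't', 6.7), 'dial deg', 42.1, 'r', np.float64(23.5), 'n', 60, 'res mm', 0.32)
((array([18.8 ,  5.69, -7.24]), 'ang', 16.8, 'F panel', array([-6.34,  9.86,  0.37]), 't', 6.75), 'dial deg', 41.9, 'r', np.float64(23.6), 'n', 60, 'res mm', 0.38)
((array([18.83,  5.69, -7.23]), 'ang', 16.8, 'F panel', array([-6.01, 10.27,  0.47]), 't', 6.8), 'dial deg', 41.8, 'r', np.float64(23.6), 'n', 60, 'res mm', 0.36)
```

Request:
servo_tool(
  moves=[
    [0, [0, -0.025, 0], [0, 0, 0]],
    [0, [0, -0.05, 0], [0, 0, 0]],
    [0, [0, -0.075, 0], [0, 0, 0]],
    [0, [0, -0.1, 0], [0, 0, 0]],
    [0, [0, -0.1, 0], [0, 0, 0]],
  ],
)

```text
time: 7.27
tcp_pos: [0.5249, 0.0776, 0.0633]
tool_rot: [0.131, 0.069, 0.989, -0.01]
wrist_force: [-0.3, 0.7, -0.3]
opening: 0.001
finger_force: 0.1
```

```bash
python3 - <<'E'
from st import *
print(well(36))
E
```

```text
((array([21.95,  1.77, -6.45]), 'ang', 4.6, 'F panel', array([-0.45,  0.63, -0.2 ]), 't', 7.2667), 'dial deg', 28.0, 'r', np.float64(23.4), 'n', 60, 'res mm', 0.3)
```

Request:
servo_tool(
  moves=[
    [0, [0, -0.025, 0], [0, 0, 0]],
    [0, [0, -0.05, 0], [0, 0, 0]],
    [0, [0, -0.05, 0], [0, 0, 0]],
  ],
)

```text
time: 7.57
tcp_pos: [0.525, 0.076, 0.0635]
tool_rot: [0.131, 0.069, 0.989, -0.01]
wrist_force: [-0.2, -0.1, -0.1]
opening: -0.002
finger_force: 0.0
```

```bash
python3 - <<'E'
from st import *
print(well(26)); m=mark();print(m[1][:6])
E
```

```text
((array([22.31,  0.12, -6.35]), 'ang', 0.3, 'F panel', array([-0.22, -0.11, -0.1 ]), 't', 7.5667), 'dial deg', 22.8, 'r', np.float64(23.4), 'n', 60, 'res mm', 0.24)
[(-39.0, 20.0), (-38.5, 16.0), (-48.0, 16.0), (-39.5, 16.0), (-57.5, 14.0), (40.0, 13.0)]
```

Request:
servo_tool(
  moves=[
    [0, [0, -0.03, 0], [0, 0, 0]],
    [0, [0, -0.06, 0], [0, 0, 0]],
    [0, [0, -0.09, 0], [0, 0, 0]],
    [0, [0.01, -0.12, 0], [0, 0, 0]],
    [0, [0.01, -0.12, 0], [0, 0, 0]],
  ],
)

```text
time: 8.08
tcp_pos: [0.5245, 0.0738, 0.0639]
tool_rot: [0.131, 0.069, 0.989, -0.01]
wrist_force: [-1.6, 4.3, 6.1]
opening: -0.002
finger_force: 2.9
```

```bash
python3 - <<'E'
from st import *
print(well(20))
E
```

```text
((array([22.19, -2.11, -5.96]), 'ang', -5.4, 'F panel', array([-0.48,  4.02,  6.48]), 't', 8.0833), 'dial deg', 21.5, 'r', np.float64(23.7), 'n', 61, 'res mm', 0.32)
```

Request:
servo_tool(
  moves=[
    [0, [0.005, -0.03, 0.01], [0, 0, 0]],
    [0, [0.01, -0.06, 0.02], [0, 0, 0]],
    [0, [0.015, -0.09, 0.02], [0, 0, 0]],
    [0, [0.015, -0.09, 0.02], [0, 0, 0]],
  ],
)

```text
time: 8.47
tcp_pos: [0.5245, 0.0722, 0.0639]
tool_rot: [0.132, 0.069, 0.989, -0.009]
wrist_force: [-1.8, 6.9, 8.5]
opening: 0.002
finger_force: 6.0
```

```bash
python3 - <<'E'
from st import *
print(well(18))
E
```

```text
((array([22.39, -3.65, -5.96]), 'ang', -9.2, 'F panel', array([-0.41,  6.57,  8.96]), 't', 8.4667), 'dial deg', 20.8, 'r', np.float64(23.7), 'n', 61, 'res mm', 0.36)
```

Request:
servo_tool(
  moves=[
    [0, [0.005, -0.03, 0], [0, 0, 0]],
    [0, [0.01, -0.06, 0], [0, 0, 0]],
    [0, [0.015, -0.08, 0], [0, 0, 0]],
    [0, [0.015, -0.08, 0], [0, 0, 0]],
  ],
)

```text
time: 8.85
tcp_pos: [0.5238, 0.0711, 0.0638]
tool_rot: [0.132, 0.069, 0.989, -0.009]
wrist_force: [-1.9, 11.6, 7.9]
opening: 0.002
finger_force: 9.2
```

```bash
python3 - <<'E'
from st import *
print(well(16))
E
```

```text
((array([21.89, -4.87, -5.95]), 'ang', -12.5, 'F panel', array([-1.31, 11.27,  8.55]), 't', 8.85), 'dial deg', 18.2, 'r', np.float64(23.6), 'n', 60, 'res mm', 0.38)
```

Request:
servo_tool(
  moves=[
    [0, [0.005, -0.025, 0], [0, 0, 0]],
    [0, [0.01, -0.05, 0], [0, 0, 0]],
    [0, [0.015, -0.075, 0], [0, 0, 0]],
    [0, [0.015, -0.075, 0], [0, 0, 0]],
  ],
)

```text
time: 9.23
tcp_pos: [0.5232, 0.0695, 0.0637]
tool_rot: [0.132, 0.07, 0.989, -0.009]
wrist_force: [-1.3, 12.9, 8.8]
opening: 0.003
finger_force: 11.5
```

```bash
python3 - <<'E'
from st import *
print(well(13))
E
```

```text
((array([21.42, -6.5 , -5.95]), 'ang', -16.9, 'F panel', array([-0.69, 12.56,  9.32]), 't', 9.2333), 'dial deg', 12.9, 'r', np.float64(23.7), 'n', 61, 'res mm', 0.31)
```

Request:
servo_tool(
  moves=[
    [0, [0.005, -0.025, 0], [0, 0, 0]],
    [0, [0.01, -0.05, 0], [0, 0, 0]],
    [0, [0.01, -0.05, 0], [0, 0, 0]],
  ],
)

```text
time: 9.53
tcp_pos: [0.5223, 0.0681, 0.0635]
tool_rot: [0.131, 0.069, 0.989, -0.009]
wrist_force: [-3.3, 11.0, 10.3]
opening: 0.001
finger_force: 15.7
```

```bash
python3 - <<'E'
from st import *
print(well(8))
E
```

```text
((array([20.74, -8.08, -6.02]), 'ang', -21.3, 'F panel', array([-1.93, 10.47, 11.19]), 't', 9.5333), 'dial deg', 7.5, 'r', np.float64(23.7), 'n', 61, 'res mm', 0.28)
```

Request:
servo_tool(
  moves=[
    [0, [0, 0, -0.04], [0, 0, 0]],
    [0, [0, 0, -0.06], [0, 0, 0]],
    [0, [0, 0, -0.06], [0, 0, 0]],
  ],
)

```text
time: 9.83
tcp_pos: [0.5214, 0.0664, 0.0639]
tool_rot: [0.13, 0.069, 0.989, -0.01]
wrist_force: [0.5, 0.8, -0.0]
opening: -0.003
finger_force: 0.5
```

```bash
python3 - <<'E'
from st import *
print(well(5))
E
```

```text
((array([20.2 , -9.85, -5.39]), 'ang', -26.0, 'F panel', array([ 0.35,  0.84, -0.1 ]), 't', 9.8333), 'dial deg', -2.4, 'r', np.float64(23.6), 'n', 61, 'res mm', 0.35)
```

Request:
servo_tool(
  moves=[
    [0, [0.02, -0.03, 0], [0, 0, 0]],
    [0, [0.04, -0.06, 0], [0, 0, 0]],
    [0, [0.06, -0.09, 0], [0, 0, 0]],
    [0, [0.06, -0.09, 0], [0, 0, 0]],
  ],
)

```text
time: 10.22
tcp_pos: [0.5207, 0.0653, 0.064]
tool_rot: [0.132, 0.07, 0.989, -0.009]
wrist_force: [3.9, 9.3, -1.7]
opening: -0.002
finger_force: 4.6
```

```bash
python3 - <<'E'
from st import *
print(well(-1))
E
```

```text
((array([ 19.7 , -11.03,  -5.22]), 'ang', -29.2, 'F panel', array([ 2.03,  9.76, -2.26]), 't', 10.2167), 'dial deg', -3.8, 'r', np.float64(23.7), 'n', 60, 'res mm', 0.31)
```

Request:
servo_tool(
  moves=[
    [0, [0.02, -0.025, 0], [0, 0, 0]],
    [0, [0.04, -0.05, 0], [0, 0, 0]],
    [0, [0.05, -0.07, 0], [0, 0, 0]],
    [0, [0.05, -0.07, 0], [0, 0, 0]],
  ],
)

```text
time: 10.6
tcp_pos: [0.5192, 0.0635, 0.0637]
tool_rot: [0.132, 0.07, 0.989, -0.009]
wrist_force: [2.7, 6.9, 0.6]
opening: 0.001
finger_force: 2.8
```

```bash
python3 - <<'E'
from st import *
print(well(-6))
E
```

```text
((array([ 18.47, -13.01,  -5.17]), 'ang', -35.2, 'F panel', array([1.8 , 7.22, 0.1 ]), 't', 10.6), 'dial deg', -11.3, 'r', np.float64(23.6), 'n', 61, 'res mm', 0.21)
```

Request:
servo_tool(
  moves=[
    [0, [0.015, -0.02, 0], [0, 0, 0]],
    [0, [0.03, -0.04, 0], [0, 0, 0]],
    [0, [0.03, -0.04, 0], [0, 0, 0]],
  ],
)

```text
time: 10.9
tcp_pos: [0.5174, 0.0616, 0.063]
tool_rot: [0.13, 0.069, 0.989, -0.01]
wrist_force: [-0.4, 0.2, 0.4]
opening: 0.001
finger_force: 0.0
```

```bash
python3 - <<'E'
from st import *
print(well(-14))
E
```

```text
((array([ 16.8 , -15.12,  -5.43]), 'ang', -42.0, 'F panel', array([-0.29,  0.17,  0.45]), 't', 10.9), 'dial deg', -20.4, 'r', np.float64(23.3), 'n', 60, 'res mm', 0.29)
```

The fourth snap is felt and the force is now zero. I'll move the finger back towards the well's middle and lift straight out.

Request:
servo_tool(
  moves=[
    [0, [-0.06, 0.06, 0], [0, 0, 0]],
    [0, [-0.12, 0.12, 0], [0, 0, 0]],
    [0, [-0.12, 0.12, -0.3], [0, 0, 0]],
    [0, [-0.12, 0.12, -0.9], [0, 0, 0]],
    [0, [-0.12, 0.12, -1.8], [0, 0, 0]],
  ],
)

```text
time: 11.37
tcp_pos: [0.5076, 0.0662, 0.1063]
tool_rot: [0.128, 0.069, 0.989, -0.01]
wrist_force: [-0.2, -0.2, -0.1]
opening: 0.001
finger_force: 0.0
```

Request:
servo_tool(
  moves=[
    [0, [0, 0, -1.2], [0, 0, 0]],
    [0, [0, 0, -2.4], [0, 0, 0]],
    [0, [0, 0, -2.4], [0, 0, 0]],
    [0, [0, 0, -2.4], [0, 0, 0]],
  ],
)

```text
time: 11.7
tcp_pos: [0.495, 0.0684, 0.1679]
tool_rot: [0.133, 0.069, 0.989, -0.01]
wrist_force: [-0.6, 0.3, 0.6]
opening: 0.001
finger_force: 0.0
```

```bash
python3 - <<'E'
from st import *
print(well(-24));m=mark();print(m[1][:5])
o=ctrl.get_obs();p,d=ctrl.capture("wrist");np.savez("w4.npz",p=p,tcp_pos=o["tcp_pos"],tool_rot=o["tool_rot"])
cv2.imwrite("pics/w4.png",cv2.resize(p[:,:,::-1],(800,600),interpolation=cv2.INTER_CUBIC))
S=np.array([-.0133,-.0751,0])
for h in(.03,.0): print(h,delta(o,dc+R@(S+[0,0,h]),Rt(-8)))
E
```

```text
((array([ 21.59, -11.51, 101.85]), 'ang', -28.1, 'F panel', array([-0.46,  0.22,  0.7 ]), 't', 11.7), 'dial deg', -24.1, 'r', np.float64(23.1), 'n', 61, 'res mm', 0.13)
[(-24.0, 112.0), (-24.5, 109.0), (-25.0, 90.0), (-23.5, 81.0), (-25.5, 55.0)]
0.03 (array([ 1.303, -2.529,  2.782]), array([-0.023,  0.002,  0.001]))
0.0 (array([ 1.303, -2.526,  3.982]), array([-0.023,  0.002,  0.001]))
```

View pics/w4.png

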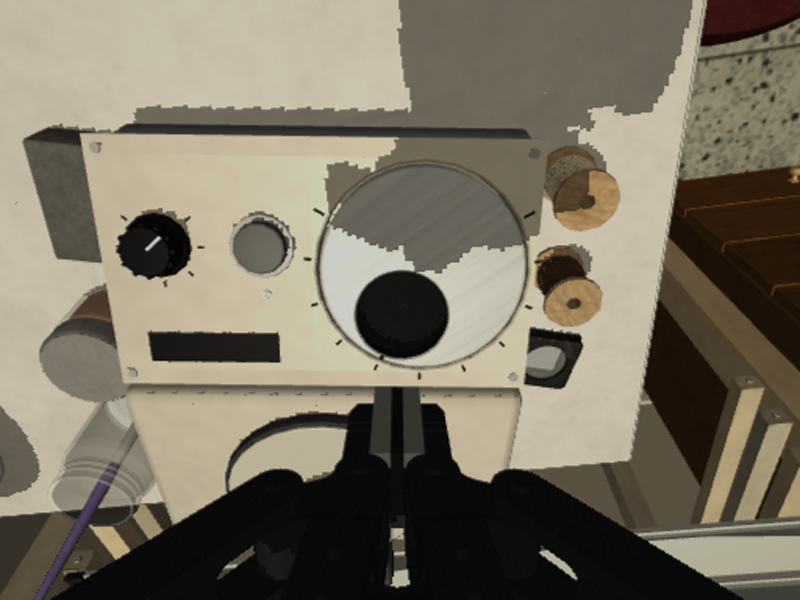

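The picture shows the mark at (381,357), at the seventh stroke (379,367): the dial stands at -24.0°, i.e. click 6, four on from click 2. The heat knob at (154,245) and the bystanders look unchanged. Next I'll go above the button at (259,247).

Request:
servo_tool(
  moves=[
    [0, [0.45, -0.9, 0.3], [0, 0, 0]],
    [0, [0.9, -1.8, 0.9], [0, 0, 0]],
    [0, [1.3, -2.53, 1.7], [0, 0, 0]],
    [0, [1.3, -2.53, 2.6], [0, 0, 0]],
    [0, [1.3, -2.53, 2.78], [0, 0, 0]],
  ],
)

```text
time: 12.27
tcp_pos: [0.4685, 0.0072, 0.0853]
tool_rot: [0.127, 0.071, 0.989, -0.01]
wrist_force: [-0.5, -0.4, 0.2]
opening: 0.003
finger_force: 0.0
```

Request:
servo_tool(
  moves=[
    [0, [0, 0, 0], [0, 0, 0]],
    [0, [0, 0, 0], [0, 0, 0]],
  ],
)

```text
time: 12.43
tcp_pos: [0.4714, 0.0078, 0.0894]
tool_rot: [0.13, 0.069, 0.989, -0.01]
wrist_force: [0.1, 0.4, 0.5]
opening: 0.004
finger_force: 0.0
```

```bash
python3 - <<'E'
from st import *
z=np.load("w4.npz");C=cam("wrist",z)
s=onplane(C,(165.8,158.1),dc+R@[0,0,.008],R[:,2]);print("start",R.T@(s-dc))
o=ctrl.get_obs();print(tip(o))
S=R.T@(s-dc);print(delta(o,dc+R@[S[0],S[1],.012],Rt(-8)))
E
```

```text
start [-0.0134506  -0.07514439  0.008     ]
(array([-13.1 , -74.78,  29.95]), 'ang', -99.9, 'F panel', array([0.16, 0.39, 0.46]), 't', 12.4333)
(array([ 0.013, -0.013,  0.718]), array([-0.018, -0.011,  0.002]))
```

Request:
servo_tool(
  moves=[
    [0, [0, 0, 0.25], [0, 0, 0]],
    [0, [0, 0, 0.5], [0, 0, 0]],
    [0, [0, 0, 0.72], [0, 0, 0]],
    [0, [0, 0, 0.82], [0, 0, 0]],
    [0, [0, 0, 0.92], [0, 0, 0]],
  ],
)

```text
time: 12.85
tcp_pos: [0.4775, 0.0069, 0.0672]
tool_rot: [0.13, 0.069, 0.989, -0.01]
wrist_force: [0.3, 1.0, 0.6]
opening: 0.0
finger_force: 0.0
```

Request:
servo_tool(
  moves=[
    [0, [0, 0, 0.06], [0, 0, 0]],
    [0, [0, 0, 0.12], [0, 0, 0]],
    [0, [0, 0, 0.12], [0, 0, 0]],
  ],
)

```text
time: 13.1
tcp_pos: [0.4783, 0.0067, 0.0646]
tool_rot: [0.13, 0.069, 0.989, -0.01]
wrist_force: [-2.2, 1.8, 2.1]
opening: -0.0
finger_force: 1.4
```

```bash
python3 - <<'E'
from st import *
print(tip(ctrl.get_obs()))
E
```

```text
(array([-12.84, -74.98,   4.13]), 'ang', -99.7, 'F panel', array([-1.81,  1.51,  2.7 ]), 't', 13.1)
```

Request:
servo_tool(
  moves=[
    [0, [0, 0, 0.06], [0, 0, 0]],
    [0, [0, 0, 0.12], [0, 0, 0]],
    [0, [0, 0, 0.16], [0, 0, 0]],
    [0, [0, 0, 0.16], [0, 0, 0]],
  ],
)

```text
time: 13.43
tcp_pos: [0.4792, 0.0066, 0.0615]
tool_rot: [0.13, 0.069, 0.989, -0.01]
wrist_force: [-9.4, 1.9, 15.5]
opening: -0.003
finger_force: 9.0
```

```bash
python3 - <<'E'
from st import *
print(tip(ctrl.get_obs()))
E
```

```text
(array([-12.75, -74.98,   0.88]), 'ang', -99.6, 'F panel', array([-5.21,  0.54, 17.48]), 't', 13.4333)
```

Force climbed steeply to 17 N after about 5 mm of travel, so the button is bottomed. I'll press slightly more to be sure, then retract.

Request:
servo_tool(
  moves=[
    [0, [0, 0, 0.04], [0, 0, 0]],
    [0, [0, 0, 0.04], [0, 0, 0]],
    [0, [0, 0, 0.04], [0, 0, 0]],
  ],
)

```text
time: 13.68
tcp_pos: [0.4793, 0.0066, 0.0612]
tool_rot: [0.13, 0.069, 0.989, -0.01]
wrist_force: [-17.9, 3.4, 29.9]
opening: -0.0
finger_force: 16.9
```

```bash
python3 - <<'E'
from st import *
print(tip(ctrl.get_obs()))
E
```

```text
(array([-12.72, -74.97,   0.61]), 'ang', -99.6, 'F panel', array([-9.84,  0.86, 33.61]), 't', 13.6833)
```

Request:
servo_tool(
  moves=[
    [0, [0, 0, -0.2], [0, 0, 0]],
    [0, [0, 0, -0.6], [0, 0, 0]],
    [0, [0, 0, -1.5], [0, 0, 0]],
    [0, [0, 0, -2.6], [0, 0, 0]],
    [0, [0, 0, -3.7], [0, 0, 0]],
  ],
)

```text
time: 14.1
tcp_pos: [0.4552, 0.0099, 0.1496]
tool_rot: [0.13, 0.069, 0.989, -0.01]
wrist_force: [0.1, -0.2, 0.6]
opening: -0.002
finger_force: 0.0
```

Request:
servo_tool(
  moves=[
    [0, [0, 0, -0.5], [0, 0, 0]],
    [0, [0, 0, -0.5], [0, 0, 0]],
    [0, [0, 0, -0.5], [0, 0, 0]],
    [0, [0, 0, -0.5], [0, 0, 0]],
  ],
)

```text
time: 14.43
tcp_pos: [0.4522, 0.0104, 0.1601]
tool_rot: [0.13, 0.069, 0.989, -0.01]
wrist_force: [-0.1, -0.2, -0.5]
opening: 0.003
finger_force: 0.0
```

```bash
python3 - <<'E'
from st import *
print(tip(ctrl.get_obs()),mark()[1][:4])
# compare the top view with the start, outside the arm
a=np.load("top0.npz")["p"].astype(int);b=ctrl.capture("top")[0].astype(int)
p,d=ctrl.capture("wrist");q=np.hstack([cv2.resize(b[110:250,160:330].astype(np.uint8),(400,330)),cv2.resize(p,(400,330))])
cv2.imwrite("pics/fin.png",q[:,:,::-1])
E
```

```text
(array([-13.51, -74.91, 103.26]), 'ang', -100.2, 'F panel', array([-0.21, -0.24, -0.47]), 't', 14.4333) [(-25.0, 104.0), (-24.5, 99.0), (-25.5, 98.0), (-26.0, 79.0)]
```

View pics/fin.png

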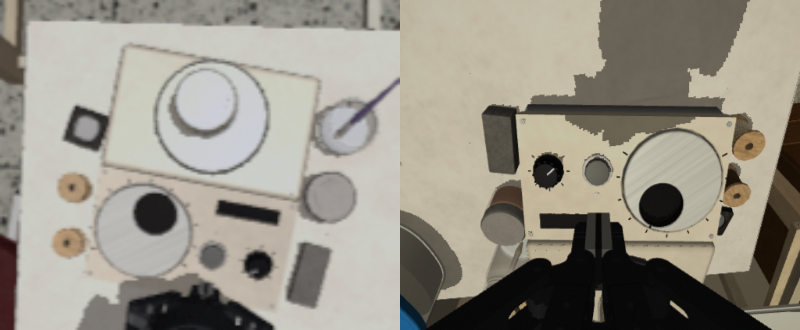

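The dial holds at the fourth click: the mark is at about -24.7° and the well is at (661,205) in the right-hand picture. The button has sprung back, nothing else has moved, and the robot touches nothing.

```bash
python3 -c "
from rig import ctrl
print(ctrl.sign_off())"
```

```text
the job is handed in; nothing more can be done
None
```

Job handed in: the dial was turned clockwise four clicks, from click 2 to click 6, and rests there; the start button was then pushed until it bottomed and let go, and nothing else looked moved in the last pictures.

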